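# Rack the dreidels in playing order and lock the bar

## Robot

A 6-joint arm with a two-finger parallel gripper is mounted at the origin on the work surface. World frame = base frame: x ahead of the robot, y to its left, z up, the work surface at z = 0. Lengths are in mm, angles in degrees, forces in N, time in s.
With the tool pointing down it reaches from about 300 to 850 mm from the base axis. Payload 4.2 kg.
Tool frame: the origin (TCP) lies midway between the tips of the shut fingers; the grasp point (between the pads) lies 19 mm behind it; z points along the fingers, y is the line along which they close (so a half turn about z gives the same grasp; the last joint's range is limited). The gripper opens to 91 mm and grips with 3 to 60 N. Pads are 32 mm wide; open, the fingers measure 118 mm over their backs; the gripper's body (76 mm by 178 mm) begins 60 mm behind the grasp point.
Start: joints at [67.437, 18.312, 89.639, -0, 72.044, -1.146], TCP at [209.968, 535.31, 213.976] pointing down, gripper open.
Joint ranges: [-177.97, 177.97], [-48.28, 115.42], [12.27, 149.76], [-77.06, 257.06], [2.81, 150.46], [-146.56, 146.56]. Speed limits (degrees/s): [147.25, 147.25, 180, 180, 180, 180].

## Interface

Orientations are given as [roll, pitch, yaw] about the fixed x, y, z axes, in that order (R = Rz(yaw) Ry(pitch) Rx(roll)).
In Python, from workcell import state, grab_frame, camera_model, workorder gives the robot as it stands.
- The arm moves only by the tool carry_out, never from a script. Its argument "commands" is a list of rows, each a list of 7 numbers: the turn, a rotation vector about the tool's x, y, z in degrees, then the shift along the tool's x, y, z in mm, then the opening, from -1 (shut) to 1 (fully open). In form: [[ax, ay, az, dx, dy, dz, hand], ...]. A call has 1 to 20 rows; each row is the pose to reach, as a shift and turn from the pose commanded when the call began, along the tool's axes at that moment; what a row does not reach only later rows make up. A row lasts 1/10 s, in which the tool goes at most 50 mm and 8.59 degrees, less where a joint would pass 70% of its speed; a pose out of reach is approached as far as the arm can. A call with a gripper value outside its range is refused whole. The fingers move at their own pace and stop on an object; "force" is the grip in N (left out, the last holds). Time passes only in rows, so rows that repeat a pose let the fingers close. It gives the time, the measured TCP pose, the force, the opening and the grip force at its end, in the units of the state.
- state(): the state, without advancing time (a new reading comes with each control period).
- grab_frame(name): name is "scene" or "top" or "wrist"; returns the picture (400x640x3 uint8, red, green, blue); there is no depth.
- camera_model(name): a dict with "fx", "fy", "cx", "cy" (pixels), "origin" and "rotation" of the camera in the world; the wrist camera has in their place "mount" (4x4, takes a point from camera to tool coordinates, whose origin is the TCP and whose axes are the flange's). Camera axes: x right, y up, looking along -z (the intrinsics and any distortion apply to the point x, -y, -z); pixel columns grow to the right and rows downward; lengths in mm; the calibration is good to about 2 mm. A picture is of the moment at which its call begins: read the wrist's pose just before it. camera_model takes no time and is no camera call.
- workorder.job_done(): hands the job in; it is judged then, once.
The state is a dict: "time_s": time; "qpos": joint angles; "qvel": joint speeds; "effort": joint torques, N m; "ee_pos": TCP position; "ee_rot": TCP orientation; "force": force on the tool from outside, world axes, zero at the start; "torque": the same for the moment, N m; "gripper_width": finger opening in mm; "gripper_force": force on a finger pad.
Only numpy, scipy, OpenCV 4.12 (cv2) and the standard library are available. Lean on these libraries where they do the work, as an engineer would, in place of code of your own. Each camera call takes 0.05 s, during which the arm holds its last target. There are 200 camera calls.

## Task

Lay the three dreidels in the sloping rack in playing order, stems uphill: first the blue one in the pocket with one dot, then the yellow one in the pocket with two dots, then the red one in the pocket with three dots, each fully down between its guides. Then throw the red-knobbed lever towards the robot into its green-marked notch so that the bar lies over them, and leave the menorah, cup and coin dish where they are.

Things in the scene. Friction and masses are not known exactly. Their poses are not given: they have to be found in the camera images.
- dreidel_blue: blue silicone dreidel, lying on a flat side: square body 36 x 36 mm, 46 mm long, with a 16 mm blunt point (26 mm wide at its root) at one end and a round stem 12 mm thick, 20 mm long at the other; about 70 g. Origin at the centre of the square body (18 mm above what it lies on); its own x axis runs along it towards the stem. Grip it across the square body
- dreidel_blue_stem (a point): free end of the blue dreidel's stem, 43 mm along its x from the body's centre
- dreidel_yellow: yellow silicone dreidel, lying on a flat side: square body 36 x 36 mm, 46 mm long, with a 16 mm blunt point (26 mm wide at its root) at one end and a round stem 12 mm thick, 20 mm long at the other; about 70 g. Origin at the centre of the square body (18 mm above what it lies on); its own x axis runs along it towards the stem. Grip it across the square body
- dreidel_yellow_stem (a point): free end of the yellow dreidel's stem, 43 mm along its x from the body's centre
- dreidel_red: red silicone dreidel, lying on a flat side: square body 36 x 36 mm, 46 mm long, with a 16 mm blunt point (26 mm wide at its root) at one end and a round stem 12 mm thick, 20 mm long at the other; about 70 g. Origin at the centre of the square body (18 mm above what it lies on); its own x axis runs along it towards the stem. Grip it across the square body
- dreidel_red_stem (a point): free end of the red dreidel's stem, 43 mm along its x from the body's centre
- pocket1_seat (a point): where the centre of the square body of a dreidel seated in the pocket with 1 black dot belongs, 18 mm off the sloping floor; x points uphill along the slope, y sideways, z squarely out of it. Dots are at the pocket's lower and upper ends
- pocket2_seat (a point): where the centre of the square body of a dreidel seated in the pocket with 2 black dots belongs, 18 mm off the sloping floor; x points uphill along the slope, y sideways, z squarely out of it. Dots are at the pocket's lower and upper ends
- pocket3_seat (a point): where the centre of the square body of a dreidel seated in the pocket with 3 black dots belongs, 18 mm off the sloping floor; x points uphill along the slope, y sideways, z squarely out of it. Dots are at the pocket's lower and upper ends
- pocket1: white pocket with 1 dot. Two brown stop blocks, 16 mm high, begin 26 mm downhill of the seat point, 28 mm apart for the point. Brown guides, 14 mm high, 23 mm either side at the foot, leaning outward, stand 17 to 26 mm uphill and downhill: a 34 mm wide gap is left for the fingers at mid-length. A dreidel may settle 3 mm down onto the stops. Origin on the ledge below
- pocket2: white pocket with 2 dots. Two brown stop blocks, 16 mm high, begin 26 mm downhill of the seat point, 28 mm apart for the point. Brown guides, 14 mm high, 23 mm either side at the foot, leaning outward, stand 17 to 26 mm uphill and downhill: a 34 mm wide gap is left for the fingers at mid-length. A dreidel may settle 3 mm down onto the stops. Origin on the ledge below
- pocket3: white pocket with 3 dots. Two brown stop blocks, 16 mm high, begin 26 mm downhill of the seat point, 28 mm apart for the point. Brown guides, 14 mm high, 23 mm either side at the foot, leaning outward, stand 17 to 26 mm uphill and downhill: a 34 mm wide gap is left for the fingers at mid-length. A dreidel may settle 3 mm down onto the stops. Origin on the ledge below
- rack: fixed wooden rack, 310 mm wide, holding the three pockets side by side 80 mm apart in any order; their floors rise away from the robot at 35 degrees. Origin on the ledge under the middle pocket, x to the rack's back, y along the row to its left. A post, 143 mm either side, carries the bar's hinge
- bail (a joint): angle (rad) of the steel bar and its lever, one piece hinged at the upper end of the rack. 0 to 0.15: open, the bar stands above the pockets, in the way of a gripper coming straight down; 1.66: lever in the green-marked notch, bar 10 mm above the seated dreidels; stop at 1.92. Stiff: stays where it is left; 2 to 3 N at the knob moves it
- bail_knob (a point): centre of the red ball knob, 24 mm across, on the lever's end, at the right-hand (-y) end of the rack, 80 mm from the hinge axis. At joint 0 the lever leans 10 degrees past upright, away from the robot; as the joint grows it swings towards the robot, and at 1.66 it lies almost level, pointing to the robot
- bail_hinge (a point): point on the hinge axis level with the lever's rod; the axis is this frame's y, along the row of pockets; x points to the back of the rack. A notched aluminium plate of 40 mm radius about the axis, with a green tab either side of the notch (out to 51 mm), stands 26 mm to the left (+y)
- menorah: bystander, loose: white and blue ceramic menorah, 60 (x) x 230 (y) mm, 132 mm high; origin at the centre of its underside
- cup: bystander, loose: orange plastic cup, 72 mm across the rim, 95 mm high; origin at the centre of its underside
- coin_dish: bystander, loose: round steel dish with a few coins, 110 mm across, 16 mm high; origin at the centre of its underside
Mind the look-alikes: they are no part of the job. What is meant by the dreidel_yellow is not turquoise, and is the larger of those in its own colour.

How it is judged:
By the outcome, as a careful person would: the job done as asked, in the order asked, and still so for the second after the job is handed in, with the robot touching nothing.
It also fails if it takes over 70 s, if anything falls off the work surface, if the arm or the gripper's body presses on something with over 40 N, if the wrist force passes 120 N, or if a joint passes its speed limit or range.

## Working session

There is one attempt and no reset: what is moved stays moved. The work goes in short steps, Python scripts to look and compute and a tool call to move; the robot and the scene stay as the last step left them, time stands still between calls to the robot, and variables do not carry over. Pictures are saved under pics/ and viewed, at most 10 in all, crops included, and the job is handed in when it is done.

Besides the shell and the picture viewer there is one more tool, called after "Emit:" by a JSON object that holds its "op" and its "data". carry_out: Moves the arm, as the interface text tells. Its arguments: {"type":"object","properties":{"commands":{"type":"array"},"force":{"type":"number"}},"required":["commands"]}

```bash
ls; mkdir -p pics; python3 - <<'E'
from workcell import *
import cv2,numpy as np
print(state())
for n in ("scene","top","wrist"):
    m=camera_model(n);print(n,m)
    cv2.imwrite(f"pics/{n}0.png",grab_frame(n)[:,:,::-1])
a=cv2.imread("pics/scene0.png")
E
```

```text
pics
{'time_s': 0.0, 'qpos': array([ 6.74393050e+01,  1.83493680e+01,  8.97075011e+01, -1.26252247e-03,
        7.20422160e+01, -1.14532189e+00]), 'qvel': array([ 0.01034181, -0.08734117,  0.13630959, -0.00649629, -0.11971077,
        0.09155023]), 'effort': array([-7.00441378e-04, -4.12477756e+01, -2.31978464e+01,  7.26189651e-02,
        4.55129310e-02, -1.32246309e-04]), 'ee_pos': array([209.7526557 , 534.83028913, 213.13563766]), 'ee_rot': array([-1.79900911e+02, -7.80440590e-04,  1.58585016e+02]), 'force': array([-0.41209021,  0.54339816, -0.15235354]), 'torque': array([-0.02304102, -0.01649653, -0.01140609]), 'gripper_force': 0.0, 'gripper_width': 91.08354939819817}
scene {'fx': 390.4429959175366, 'fy': 390.4429959175366, 'cx': 317.9343946394876, 'cy': 204.28897748024102, 'origin': array([902.72060268, 496.89950082, 791.23566209]), 'rotation': array([ 45.91900514,  -0.18570724, 139.67596822])}
top {'fx': 364.59965766807585, 'fy': 364.59965766807585, 'cx': 325.38246788454614, 'cy': 202.181032865361, 'origin': array([ 246.23171087,   -3.84611037, 1288.06107506]), 'rotation': array([ 12.62444858,   0.26330929, -93.42114428])}
wrist {'fx': 299.453502353824, 'fy': 299.453502353824, 'cx': 320.0948176262619, 'cy': 198.95601112069502, 'mount': array([[ 3.49430875e-05,  9.66659715e-01,  2.56064435e-01,
         7.22317086e+01],
       [ 9.99999880e-01,  9.11141361e-05, -4.80423797e-04,
        -6.44227714e-02],
       [-4.87737420e-04,  2.56064421e-01, -9.66659596e-01,
        -1.70157383e+02],
       [ 0.00000000e+00,  0.00000000e+00,  0.00000000e+00,
         1.00000000e+00]])}
```

View pics/top0.png

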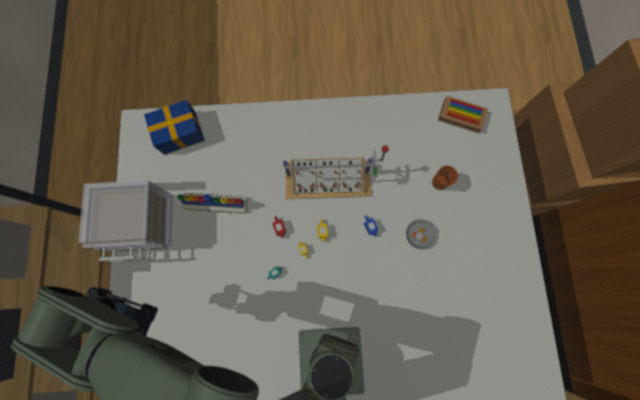

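View pics/scene0.png

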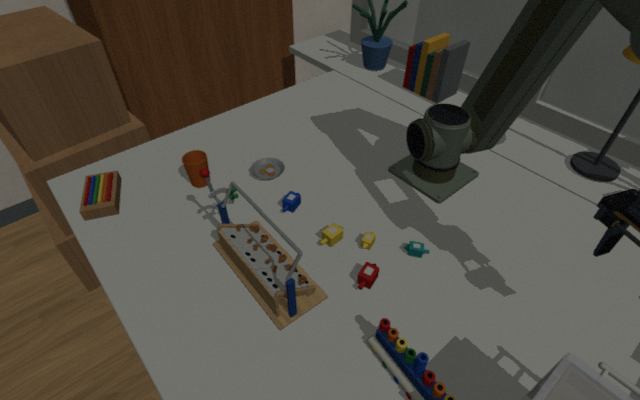

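Top view: the candidates are large yellow (323,230), small yellow (304,249), turquoise (275,272), blue (371,226) and red (279,227). The rack is at (329,178), the knob at (385,149), the menorah at (213,202), the cup at (445,177) and the dish at (421,234). I choose the large yellow, and I'll check it up close below.

```bash
cat > h.py <<'E'
from workcell import *
import cv2,numpy as np
from scipy.spatial.transform import Rotation as R
def rpy(a): return R.from_euler('xyz',a,degrees=True).as_matrix()
def cam(n,st=None):
    m=camera_model(n)
    if n!="wrist": return m,np.array(m['origin']),rpy(m['rotation'])
    M=np.array(m['mount']);T=rpy(st['ee_rot'])
    return m,st['ee_pos']+T@M[:3,3],T@M[:3,:3]
def ray(c,uv):
    m,o,Rm=c;uv=np.atleast_2d(uv).astype(float)
    d=np.c_[(uv[:,0]-m['cx'])/m['fx'],-(uv[:,1]-m['cy'])/m['fy'],-np.ones(len(uv))]@Rm.T
    return o,d
def onz(c,uv,z):
    o,d=ray(c,uv);return o+d*((z-o[2])/d[:,2])[:,None]
def proj(c,P):
    m,o,Rm=c;p=(np.atleast_2d(P)-o)@Rm
    return np.c_[m['cx']-m['fx']*p[:,0]/p[:,2],m['cy']+m['fy']*p[:,1]/p[:,2]]
def meet(c1,u1,c2,u2):
    o1,d1=ray(c1,u1);o2,d2=ray(c2,u2);A=np.c_[d1[0],-d2[0]]
    s=np.linalg.lstsq(A,o2-o1,rcond=None)[0];p=o1+d1[0]*s[0];q=o2+d2[0]*s[1]
    return (p+q)/2,np.linalg.norm(p-q)
def rows(target_pos,target_R,st):
    "shift and rotvec in tool axes"
    T=rpy(st['ee_rot']);return T.T@(np.array(target_pos)-st['ee_pos']),R.from_matrix(T.T@target_R).as_rotvec(degrees=True)
E
python3 - <<'E'
from h import *
c=cam("top");s=cam("scene")
for n,u,z in [("yel",(323,230),30),("ysm",(304,249),25),("blue",(371,226),30),("red",(279,227),30),("dish",(421,234),10),("cup",(445,177),60),("men",(213,202),80),("rackFL",(287,198),15),("rackFR",(372,195),15)]:
    print(n,onz(c,u,z)[0].round())
print("yel sc",onz(s,(333,234),36),"knob",meet(c,(385,149),s,(205,173)))
a=cv2.imread("pics/top0.png");b=cv2.imread("pics/scene0.png")
x=cv2.resize(a[135:285,260:400],None,fx=4,fy=4,interpolation=2);y=cv2.resize(b[150:330,190:440],None,fx=3,fy=3,interpolation=2)
cv2.imwrite("pics/c1.png",x);cv2.imwrite("pics/c2.png",y)
E
```

```text
yel [429.  -1.  30.]
ysm [368.  69.  25.]
blue [ 433. -168.   30.]
red [449. 152.  30.]
dish [ 397. -344.   10.]
cup [ 586. -438.   60.]
men [540. 367.  80.]
rackFL [555. 122.  15.]
rackFR [ 547. -184.   15.]
yel sc [[437.7551714   12.90775733  36.        ]] knob (array([ 646.31183892, -209.58015909,  209.73935571]), np.float64(0.6712337993530276))
```

View pics/c2.png

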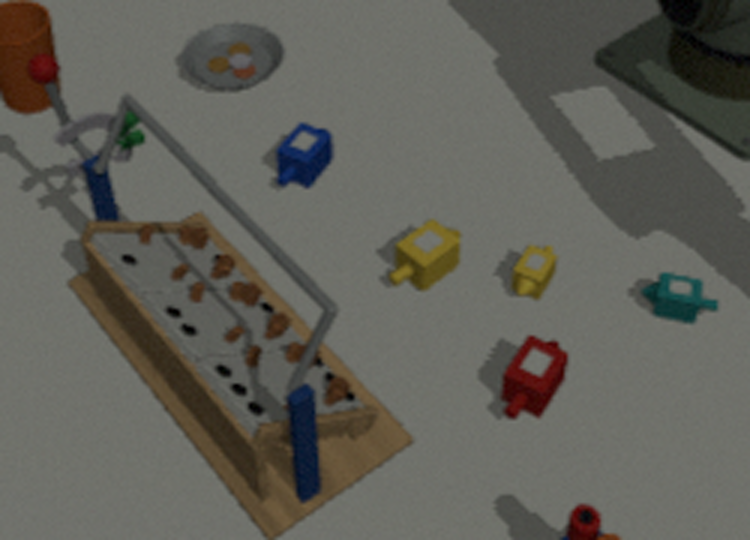

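The crop shows one dot on the right-hand (-y) pocket, two on the middle and three on the left. The large yellow (430,255) is clearly bigger than the small yellow (534,272), and turquoise is separate. All three stems point towards the rack. Next I move the wrist camera over the scene.

Emit:
{"op": "carry_out", "data": {"commands": [[0,0,-21.4,-391,-421,-120,1],[0,0,-21.4,-391,-421,-120,1],[0,0,-21.4,-391,-421,-120,1],[0,0,-21.4,-391,-421,-120,1],[0,0,-21.4,-391,-421,-120,1],[0,0,-21.4,-391,-421,-120,1],[0,0,-21.4,-391,-421,-120,1],[0,0,-21.4,-391,-421,-120,1],[0,0,-21.4,-391,-421,-120,1],[0,0,-21.4,-391,-421,-120,1],[0,0,-21.4,-391,-421,-120,1],[0,0,-21.4,-391,-421,-120,1],[0,0,-21.4,-391,-421,-120,1],[0,0,-21.4,-391,-421,-120,1],[0,0,-21.4,-391,-421,-120,1],[0,0,-21.4,-391,-421,-120,1]]}}

```text
time_s: 1.75
ee_pos: [419.7, 1.7, 333.7]
ee_rot: [180.0, -0.0, -179.9]
force: [0.8, -0.0, 0.7]
gripper_width: 91.2
gripper_force: 0.0
```

```bash
python3 - <<'E'
from h import *
import pickle
st=state();im=grab_frame("wrist")[:,:,::-1];st2=state()
print(st2['time_s'],st['ee_pos'],st['ee_rot'],abs(st['qvel']).max())
cv2.imwrite("pics/w1.png",im);pickle.dump((st,im),open("w1.pkl","wb"))
c=cam("wrist",st)
hsv=cv2.cvtColor(np.ascontiguousarray(im),cv2.COLOR_BGR2HSV)
for n,lo,hi in [("blue",(105,130,40),(128,255,255)),("yel",(20,110,70),(35,255,255)),("red",(0,150,60),(8,255,255)),("white",(0,0,150),(180,60,255))]:
    m=cv2.inRange(hsv,lo,hi)
    if n=="red": m|=cv2.inRange(hsv,(172,150,60),(180,255,255))
    k,l,s,ce=cv2.connectedComponentsWithStats(m)
    for i in range(1,k):
        if 60<s[i,4]<4000: print(n,s[i],ce[i].round(1),onz(c,ce[i],30)[0].round(1))
E
```

```text
1.8 [419.66097908   1.69399988 333.68499713] [ 1.79978984e+02 -3.83225805e-02 -1.79901419e+02] 0.2867904875331337
blue [198 153  36  46 782] [216.7 174.2] [ 432.  -163.6   30. ]
blue [380 286  13  27 169] [385.2 300.1] [660.8 119.4  30. ]
yel [354 115  24  37 412] [365.  133.9] [368.5  71.4  30. ]
yel [ 96 134  14  15 124] [102.3 140.4] [ 379.2 -336.9   30. ]
yel [309 148  23  50 666] [320.1 171.5] [427.5   2.   30. ]
yel [103 153  15  14 126] [110.  160.2] [ 409.9 -330.4   30. ]
yel [ 247  238  144   19 1072] [324.6 244.8] [553.6  10.   30. ]
yel [135 246  28  53 423] [144.7 267.2] [ 596.2 -303.1   30. ]
yel [476 246  30  53 727] [494.3 272.4] [605.3 307.4  30. ]
yel [ 305  309  283   18 3963] [452.1 318.9] [699.7 244.3  30. ]
red [397 163  31  46 698] [411.2 183.9] [447.4 149.3  30. ]
white [429  78  13  15 111] [435.  85.] [297.2 172.7  30. ]
white [ 91 127  35  10 202] [108.4 131.7] [ 365.9 -325.    30. ]
white [362 129  10  12  85] [366.4 134.5] [369.4  73.6  30. ]
white [315 167  12  14 143] [320.6 173.9] [431.3   2.8  30. ]
white [206 169  15  16 147] [212.7 176.8] [ 436.2 -170.3   30. ]
white [408 180  14  15 151] [414.8 186.7] [452.  155.5  30. ]
white [627 193  13  45 227] [635.2 218.7] [506.  527.5  30. ]
white [478 220  71  13 554] [508.7 227.5] [521.9 319.1  30. ]
white [247 249  11   9  78] [251.  252.7] [ 568.6 -116.5   30. ]
white [259 249  22   9 166] [270.9 252.7] [568.5 -82.3  30. ]
white [282 250  45   8 243] [303.8 253. ] [568.9 -25.7  30. ]
white [328 251  21   7  92] [337.5 253.2] [569.2  32.1  30. ]
white [ 228  286   50   37 1566] [253.8 304.5] [ 670.1 -117.2   30. ]
white [ 277  286   49   38 1426] [299.8 302.7] [666.1 -34.2  30. ]
white [ 327  286   46   27 1120] [349.1 299.2] [659.   54.5  30. ]
white [386 286  31  27 569] [399.9 299.5] [659.4 145.8  30. ]
white [212 318  93   9 248] [251.1 325. ] [ 713.  -124.4   30. ]
white [433 389  21  11 170] [444.2 394.8] [873.4 248.5  30. ]
```

View pics/w1.png

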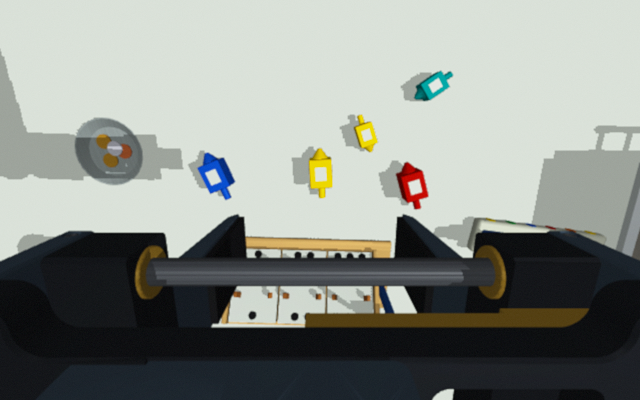

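The wrist image shows blue (216,174), large yellow (320,172) and red (411,184), with the rack partly hidden by the fingers. I'll slide forward for a stereo pair of the rack.

Emit:
{"op": "carry_out", "data": {"commands": [[0,0,0,-220,-100,0,1],[0,0,0,-220,-100,0,1],[0,0,0,-220,-100,0,1],[0,0,0,-220,-100,0,1],[0,0,0,-220,-100,0,1],[0,0,0,-220,-100,0,1],[0,0,0,-220,-100,0,1],[0,0,0,-220,-100,0,1],[0,0,0,-220,-100,0,1]]}}

```text
time_s: 2.7
ee_pos: [639.1, -98.4, 335.2]
ee_rot: [-180.0, 0.1, -180.0]
force: [-0.2, 1.2, -0.4]
gripper_width: 91.1
gripper_force: 0.0
```

```bash
cat > g.py <<'E'
from h import *
import pickle,sys
n=sys.argv[1];st=state();im=grab_frame("wrist")[:,:,::-1]
print(st['time_s'],st['ee_pos'],st['ee_rot'],abs(st['qvel']).max())
cv2.imwrite(f"pics/{n}.png",im);pickle.dump((st,im),open(f"{n}.pkl","wb"))
E
python3 g.py w2
```

```text
2.7 [639.13669918 -98.42812721 335.15694068] [-1.79999895e+02  6.46810842e-02 -1.79950941e+02] 0.232640803432888
```

Emit:
{"op": "carry_out", "data": {"commands": [[0,0,0,0,200,0,1],[0,0,0,0,200,0,1],[0,0,0,0,200,0,1],[0,0,0,0,200,0,1],[0,0,0,0,200,0,1],[0,0,0,0,200,0,1],[0,0,0,0,200,0,1],[0,0,0,0,200,0,1]]}}

```text
time_s: 3.55
ee_pos: [640.1, 99.1, 334.4]
ee_rot: [-180.0, 0.0, 179.9]
force: [-0.5, -0.2, 0.6]
gripper_width: 91.3
gripper_force: 0.0
```

```bash
python3 g.py w3; python3 - <<'E'
import cv2,numpy as np
a=cv2.imread("pics/w2.png")[0:270,100:540];b=cv2.imread("pics/w3.png")[0:270,100:540]
cv2.imwrite("pics/st.png",cv2.resize(np.vstack([a,b]),None,fx=1.1,fy=1.1,interpolation=2))
E
```

```text
3.55 [640.1036558   99.1253345  334.37979136] [-1.79991749e+02  2.93011909e-02  1.79884409e+02] 0.34805403696637943
```

View pics/st.png

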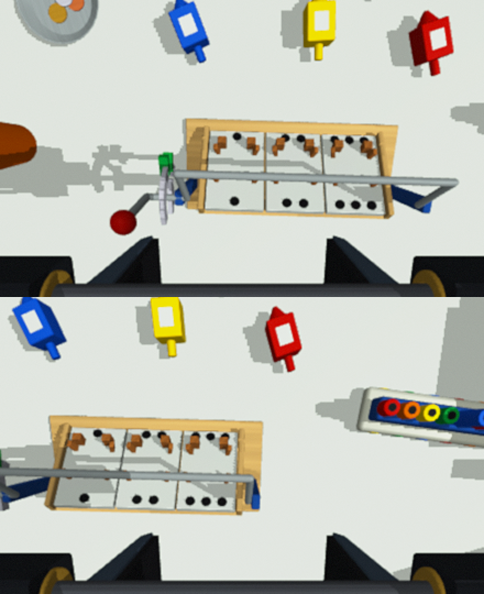

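Both views show the upper dots (rows ≈184), the lower dots (≈130), the bar across the middle and the red knob in the first view at about (212,202). I'll triangulate these.

```bash
python3 - <<'E'
from h import *
import pickle
D={n:pickle.load(open(n+".pkl","rb")) for n in("w1","w2","w3")}
blobs={}
for n in("w2","w3"):
    im=np.ascontiguousarray(D[n][1]);g=im.max(2);m=(g<60).astype(np.uint8)
    k,l,s,ce=cv2.connectedComponentsWithStats(m)
    blobs[n]=[(ce[i].round(2),s[i,2:5]) for i in range(1,k) if 12<s[i,4]<200 and 100<ce[i][1]<200 and 100<ce[i][0]<540]
    print(n,[(list(map(float,a)),list(map(int,b))) for a,b in blobs[n]])
def meetp(a,ua,b,ub):
    p,e=meet(cam("wrist",D[a][0]),ua,cam("wrist",D[b][0]),ub);return p.round(1),round(e,1)
up={n:sorted([b[0] for b in blobs[n] if b[0][1]>170],key=lambda v:v[0]) for n in blobs}
print({n:len(v) for n,v in up.items()})
if len(up["w2"])==len(up["w3"]):
    for a,b in zip(up["w2"],up["w3"]): print(meetp("w2",a,"w3",b))
# dreidels
for n in("w1","w2","w3"):
    st,im=D[n];im=np.ascontiguousarray(im);c=cam("wrist",st);hsv=cv2.cvtColor(im,cv2.COLOR_BGR2HSV)
    for col,lo,hi,z in [("blue",(105,130,40),(128,255,255),0),("yel",(20,110,70),(35,255,255),0),("red",(0,150,60),(8,255,255),0)]:
        m=cv2.inRange(hsv,lo,hi)
        if col=="red": m|=cv2.inRange(hsv,(172,150,60),(180,255,255))
        m[235:]=0
        for ct in cv2.findContours(m,cv2.RETR_EXTERNAL,cv2.CHAIN_APPROX_NONE)[0]:
            if cv2.contourArea(ct)<300: continue
            f=np.zeros_like(m);cv2.drawContours(f,[ct],-1,255,-1)
            w=cv2.erode(f,np.ones((3,3)))&cv2.inRange(hsv,(0,0,110),(180,90,255))
            ys,xs=np.nonzero(w)
            if len(xs)<40: print(n,col,"no white",cv2.boundingRect(ct));continue
            C=onz(c,(xs.mean(),ys.mean()),36)[0]
            yy,xx=np.nonzero(f);P=onz(c,np.c_[xx,yy],18)[:,:2]
            d=np.array([1.,0])
            for _ in range(6):
                q=(P-C[:2])@d;S=P[q>q.max()-14].mean(0);d=(S-C[:2])/np.linalg.norm(S-C[:2])
            print(n,col,"C",C.round(1)," yaw %.1f"%np.degrees(np.arctan2(d[1],d[0])),"stemlen %.1f tail %.1f"%(q.max(),q.min()))
    m=cv2.inRange(hsv,(0,150,60),(8,255,255))|cv2.inRange(hsv,(172,150,60),(180,255,255));m[260:]=0
    k,l,s,ce=cv2.connectedComponentsWithStats(m)
    print(n,"reds",[(s[i].tolist(),ce[i].round(1).tolist()) for i in range(1,k) if s[i,4]>100])
E
```

```text
w2 [([315.09, 123.7], [7, 6, 33]), ([359.52, 124.61], [7, 6, 23]), ([373.06, 125.67], [7, 6, 33]), ([403.04, 126.04], [6, 6, 24]), ([417.1, 127.03], [7, 7, 31]), ([429.67, 126.67], [7, 5, 18]), ([276.59, 168.0], [4, 12, 32]), ([312.92, 182.45], [7, 7, 38]), ([360.29, 183.93], [8, 7, 41]), ([375.44, 184.26], [8, 7, 39]), ([408.5, 185.32], [8, 7, 40]), ([422.87, 185.87], [7, 7, 39]), ([437.29, 186.1], [8, 7, 41])]
w3 [([474.46, 102.38], [6, 6, 26]), ([492.44, 104.59], [6, 6, 27]), ([510.31, 107.21], [8, 7, 42]), ([188.29, 123.5], [7, 6, 34]), ([232.66, 124.59], [7, 6, 32]), ([245.75, 124.5], [6, 5, 16]), ([290.9, 126.45], [7, 6, 31]), ([304.07, 125.36], [7, 3, 14]), ([176.13, 182.18], [8, 7, 45]), ([223.98, 183.68], [7, 7, 40]), ([239.16, 183.95], [7, 7, 38]), ([272.29, 184.93], [8, 7, 41]), ([287.02, 185.32], [7, 7, 40]), ([301.29, 185.93], [8, 7, 41])]
{'w2': 6, 'w3': 6}
(array([ 655. , -108.6,   80.4]), np.float64(0.2))
(array([657.4, -39.9,  79.8]), np.float64(0.0))
(array([657.8, -17.9,  79.9]), np.float64(0.0))
(array([659.3,  30. ,  80.3]), np.float64(0.0))
(array([660.2,  51.2,
[... 613 characters left out ...]
22)
w2 red no white (581, 94, 29, 17)
w2 red C [450.9 153.2  36. ]  yaw 18.8 stemlen 42.3 tail -38.2
w2 reds [([472, 10, 40, 59, 1212], [490.5, 37.5]), ([581, 94, 29, 17, 332], [594.7, 101.6]), ([200, 191, 23, 22, 397], [211.3, 201.6])]
w3 blue no white (102, 164, 43, 23)
w3 blue no white (436, 91, 148, 39)
w3 blue C [ 435.3 -167.8   36. ]  yaw 21.1 stemlen 43.1 tail -36.9
w3 yel no white (146, 108, 192, 53)
w3 yel C [430.2   2.5  36. ]  yaw 2.9 stemlen 43.3 tail -28.6
w3 red no white (1, 191, 32, 22)
w3 red C [450.9 153.4  36. ]  yaw 18.3 stemlen 42.1 tail -38.1
w3 reds [([341, 9, 33, 59, 933], [356.7, 36.8]), ([443, 93, 23, 15, 230], [452.9, 100.4]), ([1, 191, 32, 22, 544], [16.5, 201.8])]
```

```bash
python3 - <<'E'
from h import *
import pickle
D={n:pickle.load(open(n+".pkl","rb")) for n in("w1","w2","w3")}
C={n:cam("wrist",D[n][0]) for n in D}
for a,b in [((315.09,123.7),(188.29,123.5)),((359.52,124.61),(232.66,124.59)),((373.06,125.67),(245.75,124.9)),((417.1,127.03),(290.9,126.45)),((211.3,201.6),(16.5,201.8))]:
    p,e=meet(C["w2"],a,C["w3"],b);print(p.round(1),round(e,2))
a=D["w2"][1][105:210,262:462];b=D["w3"][1][105:210,135:335]
cv2.imwrite("pics/st2.png",np.vstack([cv2.resize(x,(560,294),interpolation=cv2.INTER_CUBIC) for x in(a,b)]))
E
```

```text
[ 573.5 -106.1   23. ] 0.05
[575.  -36.8  23.9] 0.52
[576.  -15.9  26. ] 0.55
[578.4  53.7  22.8] 0.08
[ 647.9 -209.1  211.3] 0.17
```

View pics/st2.png

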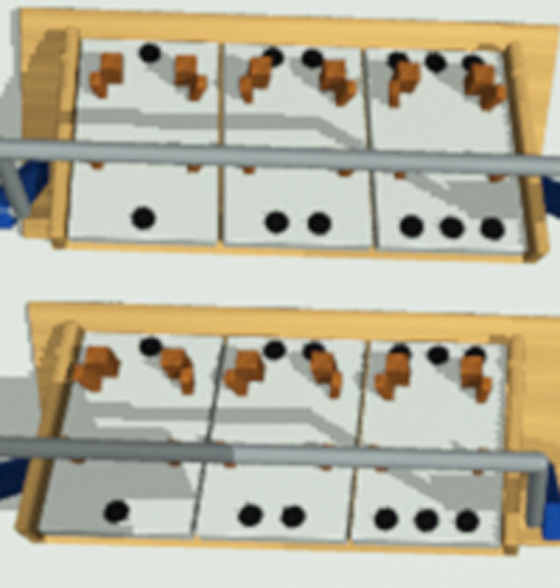

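The crop shows the brown stops and lower guides just above each lower dot row, while slivers of the upper guides show below the bar. Their uphill foot edges lie at s=-17 and s=+26 mm from the seat. I'll measure those on the fitted slope plane.

```bash
python3 - <<'E'
from h import *
import pickle
D={n:pickle.load(open(n+".pkl","rb")) for n in("w2","w3")}
C={n:cam("wrist",D[n][0]) for n in D}
yw=np.radians(-1.83);a=np.radians(35)
X=np.array([np.cos(a)*np.cos(yw),np.cos(a)*np.sin(yw),np.sin(a)]);Y=np.array([-np.sin(yw),np.cos(yw),0]);N=np.cross(X,Y)
O=np.array([657.7,-28.8,80.1]) # mean upper dots, pocket 2
print("lower dots h",[((np.array(p)-O)@X,(np.array(p)-O)@Y,(np.array(p)-O)@N) for p in([573.5,-106.1,23.],[575.,-36.8,23.9],[578.4,53.7,22.8])])
for n in D:
    st,im=D[n];hsv=cv2.cvtColor(np.ascontiguousarray(im),cv2.COLOR_BGR2HSV)
    m=cv2.inRange(hsv,(3,140,40),(14,255,255));m[:112]=0;m[200:]=0;m[:,:120]=0;m[:,460:]=0
    k,l,s,ce=cv2.connectedComponentsWithStats(m)
    for i in range(1,k):
        if s[i,4]<4: continue
        v,u=np.nonzero(l==i);vv=v.max()+.5
        uu=u[v==v.max()].mean()
        o,d=ray(C[n],(uu,vv));p=o+d[0]*((O-o)@N)/(d[0]@N);q=p-O
        print(n,s[i].tolist(),"foot s %.1f y %.1f"%(q@X,q@Y))
E
```

```text
lower dots h [(np.float64(-99.66655763968959), np.float64(-79.94942601300325), np.float64(0.08104594844405)), (np.float64(-99.73504779820593), np.float64(-10.636869483478078), np.float64(1.2277004036156711)), (np.float64(-99.9496639816879), np.float64(79.92554933334193), np.float64(0.03512422547395033))]
w2 [120, 115, 13, 33, 321] foot s -46.6 y -368.1
w2 [294, 124, 11, 16, 102] foot s -70.4 y -105.9
w2 [325, 125, 10, 16, 96] foot s -70.6 y -55.4
w2 [348, 125, 12, 16, 99] foot s -71.7 y -25.6
w2 [377, 127, 12, 15, 111] foot s -71.9 y 25.1
w2 [401, 126, 11, 17, 105] foot s -71.3 y 55.1
w2 [428, 127, 15, 17, 134] foot s -71.5 y 105.9
w2 [295, 163, 3, 2, 6] foot s -27.9 y -105.9
w2 [349, 165, 3, 2, 5] foot s -27.6 y -25.1
w2 [384, 166, 3, 2, 5] foot s -27.7 y 25.3
w2 [437, 168, 4, 2, 5] foot s -27.3 y 104.9
w3 [161, 124, 16, 15, 145] foot s -71.9 y -106.0
w3 [193, 125, 11, 15, 101] foot s -71.9 y -55.7
w3 [246, 125, 11, 17, 106] foot s -71.2 y 24.5
w3 [215, 126, 14, 15, 120] foot s -71.2 y -25.1
w3 [269, 126, 12, 16, 116] foot s -72.2 y 54.2
w3 [300, 127, 10, 16, 99] foot s -72.2 y 105.5
```

```bash
cat >> h.py <<'E'
yw=np.radians(-1.83);_a=np.radians(35)
X=np.array([np.cos(_a)*np.cos(yw),np.cos(_a)*np.sin(yw),np.sin(_a)]);Y=np.array([-np.sin(yw),np.cos(yw),0]);N=np.cross(X,Y)
F2=np.array([657.7,-28.8,80.1])-54*X   # floor point below seat 2
def shy(p): q=np.array(p)-F2;return np.round([q@X,q@Y,q@N],1)
PR=np.c_[-X,Y,-N]                        # placing orientation
def show(pos,Rm):
    st=state();d,r=rows(pos,Rm,st);print("shift",d.round(1),"turn",r.round(2),"now",st['ee_pos'].round(1),"t",round(st['time_s'],2))
E
python3 - <<'E'
from h import *
import pickle
D={n:pickle.load(open(n+".pkl","rb")) for n in("w2","w3")}
C={n:cam("wrist",D[n][0]) for n in D}
p,e=meet(C["w2"],(515,164.5),C["w3"],(326,162.5));print("bar left corner",p,e,shy(p))
k=np.array([647.9,-209.1,211.3])
for j in(0,.15):
    h=k-80*np.array([np.sin(np.radians(10)-j),0,np.cos(np.radians(10)-j)]);print("hinge",h,shy(h))
print("knob",shy(k),"floor2",F2)
for n,y in((1,-80),(2,0),(3,80)): print("TCP place",n,(F2+Y*y+16.5*N+X).round(1),"above",(F2+Y*y+90*N).round(1))
print(R.from_matrix(PR).as_euler('xyz',degrees=True))
show([435.3-0,-167.9,110],rpy([180,0,180+21.2]))
E
```

```text
bar left corner [611.71025056 105.45501511 193.44286148] 1.1253262942094968 [ 77.8 132.7 121.7]
hinge [ 634.00814579 -209.1         132.51537976] [  69.4 -181.    53.2]
hinge [ 645.93756285 -209.1         131.32407337] [  78.5 -180.6   45.4]
knob [ 125.9 -180.5  109.8] floor2 [613.48835009 -27.38742052  49.12687244]
TCP place 1 [ 602.3 -107.1   63.2] above [ 559.3 -105.7  122.9]
TCP place 2 [604.8 -27.1  63.2] above [561.9 -25.7 122.9]
TCP place 3 [607.4  52.8  63.2] above [564.4  54.2 122.9]
[180.    35.   178.17]
shift [ 204.4 -267.5  224.2] turn [-1.000e-02  3.000e-02 -2.133e+01] now [640.2  99.1 334.3] t 3.6
```

Bar clearance with a slope-normal approach is ample: the bar is at s=78, h=122, against the gripper body's ±38 mm. Next I pick up blue.

Emit:
{"op": "carry_out", "data": {"commands": [[0,0,-21.3,204.4,-267.5,224,1],[0,0,-21.3,204.4,-267.5,224,1],[0,0,-21.3,204.4,-267.5,224,1],[0,0,-21.3,204.4,-267.5,224,1],[0,0,-21.3,204.4,-267.5,224,1],[0,0,-21.3,204.4,-267.5,224,1],[0,0,-21.3,204.4,-267.5,224,1],[0,0,-21.3,204.4,-267.5,224,1],[0,0,-21.3,204.4,-267.5,224,1],[0,0,-21.3,204.4,-267.5,224,1],[0,0,-21.3,204.4,-267.5,224,1],[0,0,-21.3,204.4,-267.5,260,1],[0,0,-21.3,204.4,-267.5,300,1],[0,0,-21.3,204.4,-267.5,318,1],[0,0,-21.3,204.4,-267.5,318,1],[0,0,-21.3,204.4,-267.5,318,1]]}}

```text
time_s: 5.2
ee_pos: [437.5, -166.7, 16.8]
ee_rot: [-179.9, 0.1, -158.6]
force: [-0.5, 0.4, -0.7]
gripper_width: 91.3
gripper_force: 0.0
```

```bash
python3 - <<'E'
from h import *
show([435.3,-167.9,16.5],rpy([180,0,180+21.2]))
E
```

```text
shift [ 2.5 -0.3  0.3] turn [-0.08  0.1   0.17] now [ 437.5 -166.7   16.8] t 5.2
```

Emit:
{"op": "carry_out", "data": {"commands": [[0,0,0,2.5,0,0,1],[0,0,0,2.5,0,0,0],[0,0,0,2.5,0,0,-0.5],[0,0,0,2.5,0,0,-0.5],[0,0,0,2.5,0,0,-0.5],[0,0,0,2.5,0,0,-0.5],[0,0,0,2.5,0,0,-0.5],[0,0,0,2.5,0,0,-0.5]], "force": 15}}

```text
time_s: 6.0
ee_pos: [433.5, -167.8, 15.9]
ee_rot: [180.0, 0.0, -158.7]
force: [0.5, -1.4, -0.3]
gripper_width: 38.3
gripper_force: 0.0
```

```bash
python3 - <<'E'
from h import *
st=state();print(st['gripper_width'],st['gripper_force'])
show(F2-80*Y+100*N+2*X,PR)
show(F2-80*Y+17*N+1*X,PR)
E
```

```text
38.28269979870527 2.926558750004915e-05
shift [-136.1   13.8 -116.3] turn [  7.06 -34.52  22.38] now [ 433.5 -167.8   15.9] t 6.0
shift [-179.1   -4.6  -47.7] turn [  7.06 -34.52  22.38] now [ 433.5 -167.8   15.9] t 6.0
```

Emit:
{"op": "carry_out", "data": {"commands": [[0,0,0,0,0,0,-0.5],[0,0,0,0,0,0,-0.5],[0,0,0,0,0,0,-0.5]], "force": 15}}

```text
time_s: 6.3
ee_pos: [433.5, -167.8, 15.9]
ee_rot: [180.0, 0.0, -158.7]
force: [-0.3, 0.1, -0.8]
gripper_width: 36.0
gripper_force: 15.0
```

```bash
python3 - <<'E'
from h import *
st=state();print(st['gripper_width'],st['gripper_force'],st['ee_rot'])
show(F2-80*Y+100*N+2*X,PR)
E
```

```text
36.030172619998474 14.999926686286926 [ 1.79997180e+02  2.90185158e-03 -1.58719252e+02]
shift [-136.1   13.8 -116.3] turn [  7.06 -34.52  22.38] now [ 433.5 -167.8   15.9] t 6.3
```

Emit:
{"op": "carry_out", "data": {"commands": [[0,0,0,0,0,-50,-0.5],[0,0,0,0,0,-90,-0.5],[7.06,-34.5,22.4,-136,13.8,-116,-0.5],[7.06,-34.5,22.4,-136,13.8,-116,-0.5],[7.06,-34.5,22.4,-136,13.8,-116,-0.5],[7.06,-34.5,22.4,-136,13.8,-116,-0.5],[7.06,-34.5,22.4,-136,13.8,-116,-0.5],[7.06,-34.5,22.4,-136,13.8,-116,-0.5],[7.06,-34.5,22.4,-136,13.8,-116,-0.5],[7.06,-34.5,22.4,-136,13.8,-116,-0.5],[7.06,-34.5,22.4,-136,13.8,-116,-0.5]]}}

```text
time_s: 7.4
ee_pos: [556.1, -105.8, 132.5]
ee_rot: [-180.0, 35.0, 178.2]
force: [0.5, 0.1, -0.3]
gripper_width: 35.8
gripper_force: 15.0
```

```bash
python3 - <<'E'
from h import *
st=state();print(st['gripper_width'],st['gripper_force'],st['ee_rot'],st['force'])
print(shy(st['ee_pos']))
show(F2-80*Y+50*N-.5*X,PR)
show(F2-80*Y+16*N-.5*X,PR)
E
```

```text
35.75150370921035 14.999976307153702 [-179.97305086   35.02886816  178.20899812] [ 0.54672574  0.08170866 -0.30160709]
[  2.9 -80.2  99.8]
shift [ 3.4  0.2 49.8] turn [-0.    0.03  0.03] now [ 556.1 -105.8  132.5] t 7.4
shift [ 3.4  0.2 83.8] turn [-0.    0.03  0.03] now [ 556.1 -105.8  132.5] t 7.4
```

Emit:
{"op": "carry_out", "data": {"commands": [[0,0,0,3.4,0.2,20,-0.5],[0,0,0,3.4,0.2,40,-0.5],[0,0,0,3.4,0.2,50,-0.5],[0,0,0,3.4,0.2,50,-0.5],[0,0,0,3.4,0.2,50,-0.5]]}}

```text
time_s: 7.9
ee_pos: [584.3, -102.7, 97.3]
ee_rot: [-179.5, 34.1, 178.1]
force: [0.4, 0.3, -0.3]
gripper_width: 35.9
gripper_force: 15.0
```

```bash
python3 - <<'E'
from h import *
st=state();print(shy(st['ee_pos']))
show(F2-80*Y+16*N-.5*X,PR)
E
```

```text
[  5.8 -76.2  54.8]
shift [ 5.6 -3.5 38.9] turn [-0.52 -0.9  -0.09] now [ 584.3 -102.7   97.3] t 7.9
```

Emit:
{"op": "carry_out", "data": {"commands": [[0,0,0,0,0,0,-0.5],[0,0,0,0,0,0,-0.5]]}}

```text
time_s: 8.1
ee_pos: [584.0, -102.8, 97.8]
ee_rot: [-179.5, 34.1, 178.0]
force: [-0.2, 0.5, -1.2]
gripper_width: 36.1
gripper_force: 15.0
```

```bash
python3 - <<'E'
from h import *
st=state();print(shy(st['ee_pos']),st['ee_rot'],st['qvel'].round(2),st['qpos'].round(1),st['force'],st['torque'],st['effort'])
cv2.imwrite("pics/now.png",np.vstack([cv2.resize(grab_frame("scene")[110:330,150:450,::-1],(800,580))]))
E
```

```text
[  5.7 -76.4  55.4] [-179.53548186   34.13826786  178.0228348 ] [-0.04 -0.03 -0.04  0.07 -0.08 -0.02] [ -14.9   15.4  124.5   46.1    9.4 -146.5] [-0.24330114  0.51618767 -1.21062581] [ 0.03517191  0.43019641 -0.03345243] [ 3.10329138e-02 -3.27034879e+01 -1.75327510e+01  3.09552234e-01
 -1.41443800e+00 -2.00068450e-02]
```

View pics/now.png

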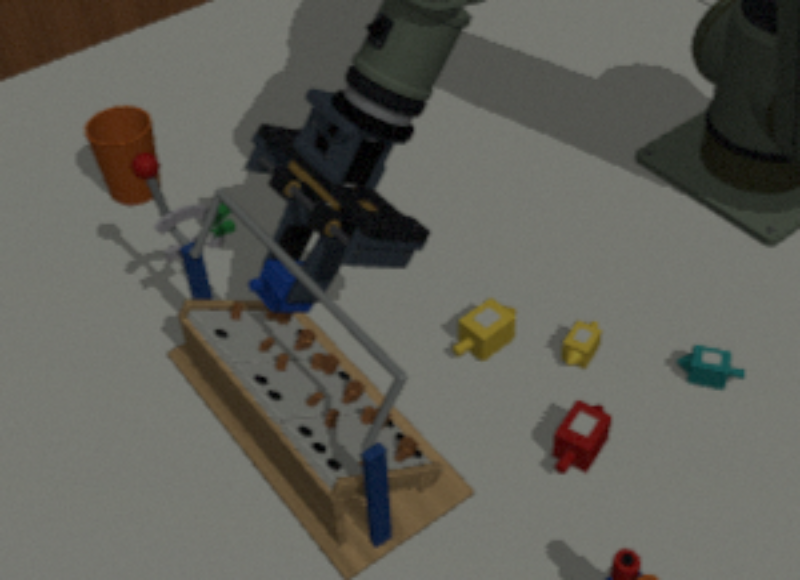

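The scene view shows blue held above pocket 1. The arm stopped because q6 is at its limit (-146.5) near the wrist singularity (q5≈9). I'll fit a simple kinematic model to the logged states and choose a tilt that stays in range.

```bash
cat > k.py <<'E'
from h import *
import pickle
from scipy.optimize import least_squares
def rz(a): return R.from_euler('z',a,degrees=True).as_matrix()
def ry(a): return R.from_euler('y',a,degrees=True).as_matrix()
def fk(q,p,s4=1):
    a1,d1,L2,a3,L3,dt=p;A=rz(q[0]);B=A@ry(q[1]);Cc=B@ry(q[2]);E=Cc@rz(s4*q[3])@ry(q[4])
    return A@[a1,0,d1]+B@[0,0,L2]+Cc@[a3,0,L3]+E@[0,0,dt],E@rz(q[5]+90)
S=[pickle.load(open(n+".pkl","rb"))[0] for n in("w1","w2","w3")]+[state(),dict(qpos=[67.437,18.312,89.639,0,72.044,-1.146],ee_pos=np.array([209.968,535.31,213.976]))]
f=least_squares(lambda p:np.concatenate([fk(s['qpos'],p)[0]-s['ee_pos'] for s in S]),[0,300,400,0,400,250])
P=f.x
def ik(pos,Rm,q0):
    lo=np.array([-177.9,-48.2,12.3,-77,2.85,-146.5]);hi=np.array([177.9,115.4,149.7,257,150.4,146.5])
    g=lambda q:np.concatenate([(fk(q,P)[0]-pos),100*R.from_matrix(fk(q,P)[1].T@Rm).as_rotvec()])
    r=least_squares(g,np.clip(q0,lo+.1,hi-.1),bounds=(lo,hi));return r.x,np.abs(r.fun).max()
E
python3 - <<'E'
from k import *
print(P.round(1),np.abs(f.fun).max().round(2))
s=S[3];print(R.from_matrix(fk(s['qpos'],P)[1]).as_euler('xyz',degrees=True))
def pr(t,yo,flip): 
    a=R.from_euler('z',-1.83+yo,degrees=True).as_matrix()@np.c_[[-np.cos(np.radians(t)),0,-np.sin(np.radians(t))],[0,1,0],[np.sin(np.radians(t)),0,-np.cos(np.radians(t))]]
    return a@rz(180) if flip else a
for n,y in((1,-80),(2,0),(3,80)):
  for t,yo,fl in((35,0,0),(35,0,1),(30,0,0),(25,0,0),(35,-8*(n==1),0)):
    Q=[]
    for h in(100,60,16):
      q,e=min((ik(F2+y*Y+h*N,pr(t,yo,fl),q0) for q0 in([-10,15,125,0,20,-100+180*fl],[-10,15,125,60,10,-140+180*fl],[-10,15,125,120,10,-40],[5,15,125,-50,10,-50])),key=lambda v:v[1]);Q.append((q.round().astype(int).tolist(),float(round(e,1))))
    print(n,t,yo,fl,Q)
E
```

```text
[-10.9 181.6 590.5  37.7 429.1 362.4] 11.5
[-179.53321235   34.13606005  178.02575302]
1 35 0 0 [([-16, 10, 126, 40, 13, -141], 0.0), ([-14, 15, 125, 46, 9, -146], 1.5), ([-13, 20, 123, 48, 6, -146], 4.2)]
1 35 0 1 [([-16, 10, 126, 40, 13, 39], 0.0), ([-15, 15, 126, 58, 9, 21], 0.0), ([-14, 20, 125, 90, 7, -10], 0.0)]
1 30 0 0 [([-15, 10, 122, 20, 19, -121], 0.0), ([-14, 15, 122, 25, 15, -125], 0.0), ([-14, 20, 121, 33, 11, -133], 0.0)]
1 25 0 0 [([-14, 11, 118, 12, 27, -112], 0.0), ([-13, 16, 118, 13, 22, -113], 0.0), ([-13, 21, 117, 15, 18, -114], 0.0)]
1 35 -8 0 [([-11, 9, 127, 6, 9, -97], 0.0), ([-11, 15, 126, 8, 4, -99], 0.0), ([-11, 20, 124, 55, 3, -146], 2.5)]
2 35 0 0 [([-3, 9, 128, 5, 9, -96], 0.0), ([-3, 14, 127, 11, 4, -102], 0.0), ([-4, 20, 125, 55, 3, -146], 2.5)]
2 35 0 1 [([-3, 9, 128, 5, 9, 84], 0.0), ([-3, 14, 127, 11, 4, 78], 0.0), ([-3, 20, 127, 160, 3, -71], 1.3)]
2 30 0 0 [([-3, 9, 123, 2, 17, -93], 0.0), ([-3, 14, 123, 3, 13, -93], 0.0), ([-3, 20, 122, 4, 8, -95], 0.0)]
2 25 0 0 [([-3, 11, 119, 1, 25, -92], 0.0), ([-3, 15, 119, 1, 21, -92], 0.0), ([-3, 20, 118, 1, 17, -92], 0.0)]
2 35 0 0 [([-3, 9, 128, 5, 9, -96], 0.0), ([-3, 14, 127, 11, 4, -102], 0.0), ([-4, 20, 125, 55, 3, -146], 2.5)]
3 35 0 0 [([10, 10, 127, -36, 11, -45], 0.0), ([9, 15, 126, -55, 8, -26], 0.0), ([8, 20, 125, -77, 6, -5], 1.6)]
3 35 0 1 [([10, 10, 127, -36, 11, 135], 0.0), ([9, 15, 126, -48, 8, 146], 0.8), ([8, 20, 126, 245, 6, -146], 1.8)]
3 30 0 0 [([9, 10, 123, -17, 19, -64], 0.0), ([8, 15, 122, -21, 14, -60], 0.0), ([8, 20, 121, -29, 10, -53], 0.0)]
3 25 0 0 [([8, 11, 118, -10, 26, -72], 0.0), ([8, 16, 118, -11, 22, -71], 0.0), ([7, 21, 117, -13, 18, -70], 0.0)]
3 35 0 0 [([10, 10, 127, -36, 11, -45], 0.0), ([9, 15, 126, -55, 8, -26], 0.0), ([8, 20, 125, -77, 6, -5], 1.6)]
```

The model shows a tool tilt of about 27–30° stays within range. For blue I'll place at 30° (a 5° mismatch settles on release). For the others I'll grasp with the tool pitched 8° the other way so they land flat.

```bash
cat >> h.py <<'E'
def PT(t,yaw=-1.83):
    c,s=np.cos(np.radians(t)),np.sin(np.radians(t))
    return R.from_euler('z',yaw,degrees=True).as_matrix()@np.array([[-c,0,s],[0,1,0],[-s,0,-c]])
E
python3 - <<'E'
from h import *
show(F2-80*Y+60*N-.5*X,PT(30))
E
```

```text
shift [ 6.3 -3.7 -4.5] turn [-0.54  4.14 -0.14] now [ 584.  -102.8   97.7] t 8.15
```

Emit:
{"op": "carry_out", "data": {"commands": [[-0.5,4.1,-0.1,6.3,-3.7,-4.5,-0.5],[-0.5,4.1,-0.1,6.3,-3.7,-4.5,-0.5],[-0.5,4.1,-0.1,6.3,-3.7,-4.5,-0.5],[-0.5,4.1,-0.1,6.3,-3.7,-4.5,-0.5],[-0.5,4.1,-0.1,6.3,-3.7,-4.5,-0.5]]}}

```text
time_s: 8.65
ee_pos: [575.9, -105.9, 97.3]
ee_rot: [180.0, 30.0, 178.1]
force: [0.7, -0.2, -1.5]
gripper_width: 35.6
gripper_force: 15.0
```

```bash
python3 - <<'E'
from h import *
print(shy(state()['ee_pos']),state()['qpos'].round(1))
show(F2-80*Y+60*N-.5*X,PT(30))
show(F2-80*Y+18*N-.5*X,PT(30))
E
```

```text
[ -1.1 -79.7  59.5] [ -15.4   15.2  122.    26.8   15.  -127.8]
shift [-0.6 -0.3 -0.5] turn [-0.01 -0.01 -0.06] now [ 575.9 -105.9   97.3] t 8.65
shift [-4.2 -0.3 41.3] turn [-0.01 -0.01 -0.06] now [ 575.9 -105.9   97.3] t 8.65
```

Emit:
{"op": "carry_out", "data": {"commands": [[0,0,0,-1.5,-0.3,10,-0.5],[0,0,0,-2.4,-0.3,20,-0.5],[0,0,0,-3.2,-0.3,28,-0.5],[0,0,0,-3.8,-0.3,36,-0.5],[0,0,0,-4.2,-0.3,41,-0.5],[0,0,0,-4.2,-0.3,41,-0.5],[0,0,0,-4.2,-0.3,41,-0.5]]}}

```text
time_s: 9.35
ee_pos: [600.4, -107.2, 63.8]
ee_rot: [-180.0, 30.0, 178.1]
force: [-0.0, -0.5, -0.7]
gripper_width: 35.8
gripper_force: 15.0
```

```bash
python3 - <<'E'
from h import *
st=state();print(shy(st['ee_pos']),st['qpos'].round(1),st['force'],st['torque'])
show(F2-80*Y+18*N-.5*X,PT(30))
E
```

```text
[ -0.2 -80.2  18.1] [ -14.7   20.1  121.2   34.6   11.2 -135.3] [-0.02016522 -0.45239748 -0.7304379 ] [-0.00674101  0.42379045 -0.03929208]
shift [0.3 0.2 0.1] turn [-0.03 -0.02 -0.04] now [ 600.4 -107.2   63.8] t 9.35
```

Emit:
{"op": "carry_out", "data": {"commands": [[0,0,0,0,0,1,-0.5],[0,0,0,0,0,1,0.3],[0,0,0,0,0,1,0.3],[0,0,0,0,0,1,0.3],[0,0,0,0,0,1,0.3],[0,0,0,0,0,-20,0.3],[0,0,0,0,0,-60,0.3],[0,0,0,0,0,-100,0.3],[0,0,0,0,0,-120,0.3],[0,0,0,0,0,-120,0.3],[0,0,0,0,0,-120,0.3]]}}

```text
time_s: 10.45
ee_pos: [540.4, -105.2, 168.0]
ee_rot: [-180.0, 30.0, 178.1]
force: [-0.7, 0.2, -0.7]
gripper_width: 59.0
gripper_force: 0.0
```

```bash
python3 g.py w4; python3 - <<'E'
from h import *
a=cv2.imread("pics/w4.png")[0:330,140:520]
b=grab_frame("scene")[160:290,200:300,::-1]
cv2.imwrite("pics/v8.png",np.hstack([cv2.resize(a,(500,434)),cv2.resize(b,(300,434),interpolation=2)]))
show([430.3,2.3,110],rpy([180,0,183])@PT(0,0).T@PT(-8,0))
E
```

```text
10.45 [ 540.42281256 -105.21171941  167.96636072] [-179.9887759    30.02562148  178.11938462] 1.794011457380223
shift [126.5 103.6  -7.4] turn [-0.91 37.85 -4.88] now [ 540.2 -105.   166.6] t 10.55
```

View pics/v8.png

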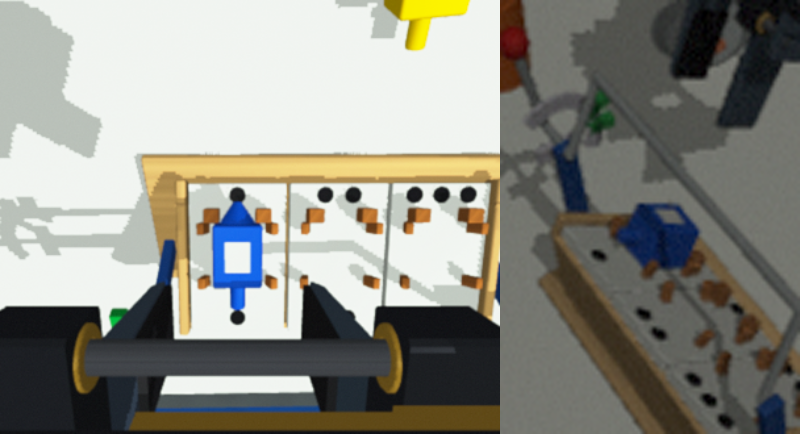

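The view shows blue centred between its guides in the one-dot pocket, point between the stops. Next is yellow.

Emit:
{"op": "carry_out", "data": {"commands": [[-0.9,37.8,-4.9,126.5,103.6,-7,0.5],[-0.9,37.8,-4.9,126.5,103.6,-7,0.5],[-0.9,37.8,-4.9,126.5,103.6,-7,0.5],[-0.9,37.8,-4.9,126.5,103.6,-7,0.5],[-0.9,37.8,-4.9,126.5,103.6,-7,0.5],[-0.9,37.8,-4.9,126.5,103.6,-7,0.5],[-0.9,37.8,-4.9,126.5,103.6,-7,0.5],[-0.9,37.8,-4.9,126.5,103.6,-7,0.5],[-0.9,37.8,-4.9,126.5,103.6,-7,0.5]]}}

```text
time_s: 11.45
ee_pos: [430.0, 1.8, 110.8]
ee_rot: [-179.9, -7.8, -177.0]
force: [0.2, 1.0, -0.5]
gripper_width: 68.4
gripper_force: 0.0
```

```bash
python3 - <<'E'
from h import *
show([430.3,2.3,17.5],PT(-8,3))
E
```

```text
shift [-13.    0.6  92.4] turn [-0.05  0.18 -0.04] now [430.    1.8 110.8] t 11.45
```

Emit:
{"op": "carry_out", "data": {"commands": [[0,0.2,0,-6,0.6,40,0.5],[0,0.2,0,-11,0.6,78,0.5],[0,0.2,0,-13,0.6,92.5,0.5],[0,0.2,0,-13,0.6,92.5,0.5],[0,0.2,0,-13,0.6,92.5,0.2],[0,0.2,0,-13,0.6,92.5,-0.5],[0,0.2,0,-13,0.6,92.5,-0.5],[0,0.2,0,-13,0.6,92.5,-0.5],[0,0.2,0,-13,0.6,92.5,-0.5],[0,0.2,0,-13,0.6,92.5,-0.5],[0,0.2,0,-13,0.6,92.5,-0.5],[0,0.2,0,-13,0.6,92.5,-0.5]], "force": 15}}

```text
time_s: 12.65
ee_pos: [431.6, 2.5, 18.0]
ee_rot: [-179.9, -8.0, -177.0]
force: [-0.3, -0.6, 6.6]
gripper_width: 35.8
gripper_force: 15.0
```

```bash
python3 - <<'E'
from h import *
show(F2+100*N+0*X,PT(27))
E
```

```text
shift [-106.1  -34.7 -128.9] turn [  0.74 -34.94   4.86] now [431.6   2.5  18. ] t 12.65
```

Emit:
{"op": "carry_out", "data": {"commands": [[0,0,0,0,0,-45,-0.5],[0,0,0,0,0,-90,-0.5],[0.7,-34.9,4.9,-106,-34.7,-129,-0.5],[0.7,-34.9,4.9,-106,-34.7,-129,-0.5],[0.7,-34.9,4.9,-106,-34.7,-129,-0.5],[0.7,-34.9,4.9,-106,-34.7,-129,-0.5],[0.7,-34.9,4.9,-106,-34.7,-129,-0.5],[0.7,-34.9,4.9,-106,-34.7,-129,-0.5],[0.7,-34.9,4.9,-106,-34.7,-129,-0.5],[0.7,-34.9,4.9,-106,-34.7,-129,-0.5]]}}

```text
time_s: 13.65
ee_pos: [558.0, -25.5, 131.4]
ee_rot: [180.0, 27.0, 178.1]
force: [0.7, 0.6, 0.1]
gripper_width: 36.0
gripper_force: 15.0
```

```bash
python3 - <<'E'
from h import *
st=state();print(shy(st['ee_pos']),st['qpos'].round(1),st['force'],st['gripper_width'],st['gripper_force'])
show(F2+50*N+2*X,PT(27))
show(F2+18.5*N+2*X,PT(27))
E
```

```text
[ 1.7  0.1 99.2] [ -4.6  10.4 120.4   3.4  22.2 -95.5] [0.71974682 0.59930442 0.05160351] 36.028692275268384 14.999215453863144
shift [-7.1 -0.1 48.7] turn [ 0.03 -0.02 -0.02] now [558.  -25.5 131.4] t 13.65
shift [-11.5  -0.1  79.9] turn [ 0.03 -0.02 -0.02] now [558.  -25.5 131.4] t 13.65
```

Emit:
{"op": "carry_out", "data": {"commands": [[0,0,0,-4,-0.1,28,-0.5],[0,0,0,-7,-0.1,48,-0.5],[0,0,0,-9.2,-0.1,64,-0.5],[0,0,0,-10.4,-0.1,72,-0.5],[0,0,0,-11.5,-0.1,80,-0.5],[0,0,0,-11.5,-0.1,80,-0.5],[0,0,0,-11.5,-0.1,80,-0.5]]}}

```text
time_s: 14.35
ee_pos: [602.4, -27.1, 64.5]
ee_rot: [179.9, 26.9, 178.1]
force: [-0.4, -0.4, -0.6]
gripper_width: 36.2
gripper_force: 15.0
```

```bash
python3 - <<'E'
from h import *
st=state();print(shy(st['ee_pos']),st['qpos'].round(1),st['force'])
show(F2+18*N+2*X,PT(27))
E
```

```text
[-0.3 -0.  19. ] [ -4.3  19.7 119.8   4.9  13.6 -96.9] [-0.4347547  -0.37431882 -0.60671465]
shift [-2.4  0.   0.6] turn [ 0.03 -0.09 -0.04] now [602.4 -27.1  64.5] t 14.35
```

Emit:
{"op": "carry_out", "data": {"commands": [[0,0,0,-2.4,0,0,-0.5],[0,0,0,-2.4,0,0.8,-0.5],[0,0,0,-2.4,0,0.8,0.3],[0,0,0,-2.4,0,0.8,0.3],[0,0,0,-2.4,0,0.8,0.3],[0,0,0,-2.4,0,0.8,0.3],[0,0,0,-2.4,0,-20,0.3],[0,0,0,-2.4,0,-60,0.3],[0,0,0,-2.4,0,-100,0.3],[0,0,0,-2.4,0,-120,0.3],[0,0,0,-2.4,0,-120,0.3]]}}

```text
time_s: 15.45
ee_pos: [550.8, -25.6, 175.7]
ee_rot: [180.0, 27.3, 178.1]
force: [-0.1, 0.1, 0.5]
gripper_width: 59.3
gripper_force: 0.0
```

```bash
python3 g.py w5; python3 - <<'E'
from h import *
show([450.8,153.3,110],PT(-8,18.5))
E
```

```text
15.45 [550.82660466 -25.5848222  175.71467059] [179.96797104  27.26012688 178.12203252] 3.529678877671021
shift [122.8 175.5   8.9] turn [ -3.39  34.7  -20.4 ] now [550.4 -25.5 173.7] t 15.5
```

Emit:
{"op": "carry_out", "data": {"commands": [[-3.4,34.7,-20.4,122.8,175.5,9,0.5],[-3.4,34.7,-20.4,122.8,175.5,9,0.5],[-3.4,34.7,-20.4,122.8,175.5,9,0.5],[-3.4,34.7,-20.4,122.8,175.5,9,0.5],[-3.4,34.7,-20.4,122.8,175.5,9,0.5],[-3.4,34.7,-20.4,122.8,175.5,9,0.5],[-3.4,34.7,-20.4,122.8,175.5,9,0.5],[-3.4,34.7,-20.4,122.8,175.5,9,0.5],[-3.4,34.7,-20.4,122.8,175.5,9,0.5],[-3.4,34.7,-20.4,122.8,175.5,9,0.5]]}}

```text
time_s: 16.5
ee_pos: [450.2, 152.6, 109.3]
ee_rot: [179.9, -8.1, -161.6]
force: [-0.4, 1.1, -0.1]
gripper_width: 68.6
gripper_force: 0.0
```

```bash
python3 - <<'E'
from h import *
show([450.8,153.3,17.5],PT(-8,18.5))
cv2.imwrite("pics/v9.png",cv2.resize(cv2.imread("pics/w5.png")[0:300,140:520],(760,600)))
E
```

```text
shift [-13.7   0.4  90.8] turn [ 0.08 -0.09 -0.08] now [450.2 152.6 109.3] t 16.5
```

View pics/v9.png

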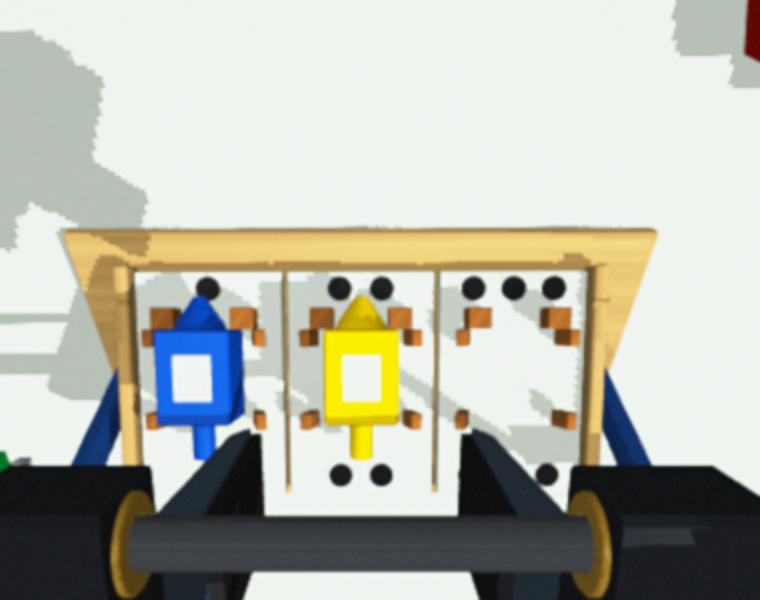

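The view shows blue at (200,375) and yellow at (361,375), both square in their pockets with points between the stops. Now red.

Emit:
{"op": "carry_out", "data": {"commands": [[0,0,0,-6,0.4,40,0.5],[0,0,0,-11.5,0.4,77,0.5],[0,0,0,-13.5,0.4,91,0.5],[0,0,0,-13.5,0.4,91,0.5],[0,0,0,-13.5,0.4,91,0.2],[0,0,0,-13.5,0.4,91,-0.5],[0,0,0,-13.5,0.4,91,-0.5],[0,0,0,-13.5,0.4,91,-0.5],[0,0,0,-13.5,0.4,91,-0.5],[0,0,0,-13.5,0.4,91,-0.5],[0,0,0,-13.5,0.4,91,-0.5],[0,0,0,-13.5,0.4,91,-0.5]], "force": 15}}

```text
time_s: 17.7
ee_pos: [451.1, 154.2, 17.6]
ee_rot: [179.9, -8.1, -161.5]
force: [-0.3, -0.4, 6.0]
gripper_width: 36.3
gripper_force: 15.0
```

```bash
python3 - <<'E'
from h import *
show(F2+80*Y+100*N+0*X,PT(27))
print(PT(-8,18.5).T@(np.array([450.8,153.3,18])-state()['ee_pos']))
E
```

```text
shift [ -53.7 -128.6 -122.4] turn [  3.47 -34.74  20.36] now [451.1 154.2  17.6] t 17.7
[ 0.56753984 -0.73228858 -0.36956058]
```

Emit:
{"op": "carry_out", "data": {"commands": [[0,0,0,0,0,-45,-0.5],[0,0,0,0,0,-90,-0.5],[3.5,-34.7,20.4,-53.7,-128.6,-122,-0.5],[3.5,-34.7,20.4,-53.7,-128.6,-122,-0.5],[3.5,-34.7,20.4,-53.7,-128.6,-122,-0.5],[3.5,-34.7,20.4,-53.7,-128.6,-122,-0.5],[3.5,-34.7,20.4,-53.7,-128.6,-122,-0.5],[3.5,-34.7,20.4,-53.7,-128.6,-122,-0.5],[3.5,-34.7,20.4,-53.7,-128.6,-122,-0.5],[3.5,-34.7,20.4,-53.7,-128.6,-122,-0.5],[3.5,-34.7,20.4,-53.7,-128.6,-122,-0.5]]}}

```text
time_s: 18.8
ee_pos: [559.8, 54.6, 130.4]
ee_rot: [-180.0, 27.0, 178.2]
force: [-0.5, 0.2, -0.8]
gripper_width: 35.8
gripper_force: 15.0
```

```bash
python3 - <<'E'
from h import *
st=state();print(shy(st['ee_pos']),st['qpos'].round(1),st['force'],st['gripper_width'],st['gripper_force'])
show(F2+80*Y+50*N+1.5*X,PT(27))
show(F2+80*Y+18.5*N+1.5*X,PT(27))
E
```

```text
[ 0.5 80.2 98.9] [  6.7  11.  119.8 -10.1  22.8 -73. ] [-0.49578815  0.1647726  -0.78557218] 35.84566582483676 14.998628944158554
shift [-7.8 -0.2 48.2] turn [-0.05 -0.04  0.  ] now [559.8  54.6 130.4] t 18.8
shift [-12.2  -0.2  79.4] turn [-0.05 -0.04  0.  ] now [559.8  54.6 130.4] t 18.8
```

Emit:
{"op": "carry_out", "data": {"commands": [[0,0,0,-4.5,-0.2,28,-0.5],[0,0,0,-7.8,-0.2,48,-0.5],[0,0,0,-10,-0.2,64,-0.5],[0,0,0,-11.2,-0.2,72,-0.5],[0,0,0,-12.2,-0.2,79,-0.5],[0,0,0,-12.2,-0.2,79,-0.5],[0,0,0,-12.2,-0.2,79,-0.5]]}}

```text
time_s: 19.5
ee_pos: [605.0, 52.5, 65.3]
ee_rot: [-179.9, 26.9, 178.2]
force: [0.9, 0.3, 0.1]
gripper_width: 36.1
gripper_force: 15.0
```

```bash
python3 - <<'E'
from h import *
st=state();print(shy(st['ee_pos']),st['qpos'].round(1),st['force'])
show(F2+80*Y+17.6*N+1.5*X,PT(27))
E
```

```text
[ 0.2 79.6 19.6] [  5.8  20.  119.1 -14.1  14.6 -69.5] [0.85723595 0.32975169 0.0669601 ]
shift [-1.6  0.4  1.8] turn [-0.06 -0.07 -0.02] now [605.   52.5  65.3] t 19.5
```

Emit:
{"op": "carry_out", "data": {"commands": [[0,0,0,-1.6,0.4,0,-0.5],[0,0,0,-1.6,0.4,1.8,-0.5],[0,0,0,-1.6,0.4,1.8,0.3],[0,0,0,-1.6,0.4,1.8,0.3],[0,0,0,-1.6,0.4,1.8,0.3],[0,0,0,-1.6,0.4,1.8,0.3],[0,0,0,-1.6,0.4,-20,0.3],[0,0,0,-1.6,0.4,-60,0.3],[0,0,0,-1.6,0.4,-100,0.3],[0,0,0,-1.6,0.4,-130,0.3],[0,0,0,-1.6,0.4,-130,0.3]]}}

```text
time_s: 20.6
ee_pos: [548.5, 55.2, 186.2]
ee_rot: [180.0, 27.4, 178.1]
force: [0.6, 0.3, -0.3]
gripper_width: 59.2
gripper_force: 0.0
```

```bash
python3 g.py w6; python3 - <<'E'
from h import *
import pickle
# white patches: expected on plane h=36 at s=0..-3
for n in("w4","w5","w6"):
    st,im=pickle.load(open(n+".pkl","rb"));im=np.ascontiguousarray(im);c=cam("wrist",st);hsv=cv2.cvtColor(im,cv2.COLOR_BGR2HSV)
    for col,lo,hi in [("blue",(105,130,40),(128,255,255)),("yel",(22,150,70),(35,255,255)),("red",(0,180,60),(3,255,255))]:
        m=cv2.inRange(hsv,lo,hi);m[240:]=0
        if col=="red": m|=cv2.inRange(hsv,(174,150,60),(180,255,255))
        for ct in cv2.findContours(m,cv2.RETR_EXTERNAL,cv2.CHAIN_APPROX_NONE)[0]:
            if cv2.contourArea(ct)<500: continue
            f=np.zeros_like(m);cv2.drawContours(f,[ct],-1,255,-1)
            w=cv2.erode(f,np.ones((3,3)))&cv2.inRange(hsv,(0,0,110),(180,90,255));ys,xs=np.nonzero(w)
            if len(xs)<60: continue
            r=cv2.minAreaRect(np.c_[xs,ys].astype(np.float32))
            o,d=ray(c,(xs.mean(),ys.mean()));p=o+d[0]*((F2+36*N-o)@N)/(d[0]@N);print(n,col,shy(p),"rect",np.round(r[1],1),round(r[2],1))
st,im=pickle.load(open("w6.pkl","rb"))
E
```

```text
20.6 [548.50532716  55.24934952 186.17065486] [179.9666781   27.37861991 178.12784214] 3.9051647759657486
w4 blue [ -2.  -80.1  36. ] rect [23. 18.] 90.0
w5 blue [ -2.4 -80.   36. ] rect [23. 19.] 90.0
w5 yel [-2.4  0.1 36. ] rect [23. 19.] 90.0
w6 blue [ -1.8 -80.   36. ] rect [22. 19.] 90.0
w6 yel [-2.2  0.1 36. ] rect [21. 18.] 90.0
w6 red [-2.6 80.5 36. ] rect [22. 18.] 90.0
```

All three read consistently at s≈-2, centred laterally and flat, so they are seated. Now I'll locate the hinge from the green tabs and knob for the lever arc.

```bash
python3 - <<'E'
from h import *
import pickle
def blob(im,lo,hi,roi):
    hsv=cv2.cvtColor(np.ascontiguousarray(im),cv2.COLOR_BGR2HSV);m=cv2.inRange(hsv,lo,hi);k=np.zeros_like(m);k[roi[1]:roi[3],roi[0]:roi[2]]=1;m=m*k
    k,l,s,ce=cv2.connectedComponentsWithStats(m);return [(s[i].tolist(),ce[i].round(1).tolist()) for i in range(1,k) if s[i,4]>6]
G=((45,120,30),(75,255,255))
im2=pickle.load(open("w2.pkl","rb"))[1];im3=pickle.load(open("w3.pkl","rb"))[1]
print(blob(im2,*G,(180,100,300,220)));print(blob(im3,*G,(0,100,200,220)))
im6=grab_frame("scene")[:,:,::-1];print(blob(im6,*G,(180,150,300,260)))
D={n:pickle.load(open(n+".pkl","rb")) for n in("w2","w3")};C={n:cam("wrist",D[n][0]) for n in D}
s=cam("scene")
# knob check with scene
K=blob(im6,(0,150,40),(8,255,255),(190,150,225,190))+blob(im6,(172,150,40),(180,255,255),(190,150,225,190));print("knob scene",K,proj(s,[647.9,-209.1,211.3]))
show([647.9,-209.1,300],PT(0))
E
```

```text
[([244, 139, 13, 19, 180], [250.7, 146.4])]
[([74, 139, 27, 16, 315], [88.5, 146.0])]
[([231, 187, 5, 7, 18], [232.9, 190.1]), ([230, 194, 8, 5, 24], [233.8, 196.0])]
knob scene [([199, 168, 10, 10, 80], [203.8, 172.4])] [[204.20998281 172.82208648]]
shift [-150.5 -260.7  -55.6] turn [-0.05 26.98 -0.03] now [547.5  54.9 182. ] t 20.7
```

```bash
python3 - <<'E'
from h import *
import pickle
s=cam("scene");D={n:pickle.load(open(n+".pkl","rb")) for n in("w2","w3")};C={n:cam("wrist",D[n][0]) for n in D}
def onY(c,uv,y=-154.5):
    o,d=ray(c,uv);return o+d[0]*(((F2-o)@Y+y)/(d[0]@Y))
for uv in((232.9,190.1),(233.8,196.0),(233.3,193)): print(onY(s,uv).round(1))
print(meet(C["w2"],(250.7,146.4),C["w3"],(88.5,146.0)))
for uv,n in(((250.7,146.4),"w2"),((88.5,146.),"w3")): print(meet(s,(233.3,193),C[n],uv))
E
```

```text
[ 598.5 -181.5  147.6]
[ 599.2 -181.5  128.2]
[ 598.9 -181.5  138.2]
(array([ 598.45248274, -183.15131519,  135.088356  ]), np.float64(0.3686124300693202))
(array([ 598.44323025, -182.68268629,  137.0965262 ]), np.float64(0.04790950646575853))
(array([ 598.29902492, -182.26551209,  136.91081406]), np.float64(0.8883754872941517))
```

Emit:
{"op": "carry_out", "data": {"commands": [[0,27,0,-60,-60,-200,0],[0,27,0,-60,-60,-200,0],[0,27,0,-60,-60,-200,0],[0,27,0,-150,-260,-56,0],[0,27,0,-150,-260,-56,0],[0,27,0,-150,-260,-56,0],[0,27,0,-150,-260,-56,0],[0,27,0,-150,-260,-56,0],[0,27,0,-150,-260,-56,0],[0,27,0,-150,-260,-56,0],[0,27,0,-150,-260,-56,0],[0,27,0,-150,-260,-56,0],[0,27,0,-150,-260,-56,0]]}}

```text
time_s: 22.0
ee_pos: [647.1, -206.8, 300.0]
ee_rot: [-180.0, -0.1, 178.2]
force: [-0.9, 0.2, -0.2]
gripper_width: 45.8
gripper_force: 0.0
```

```bash
python3 - <<'E'
from h import *
show([647.9,-209.1,199],PT(0))
E
```

```text
shift [ -1.1  -2.2 101. ] turn [-0.04 -0.08  0.05] now [ 647.1 -206.8  300. ] t 22.0
```

Emit:
{"op": "carry_out", "data": {"commands": [[0,0,0,-1,-2.2,40,0],[0,0,0,-1,-2.2,75,0],[0,0,0,-1,-2.2,100,0],[0,0,0,-1,-2.2,100,0],[0,0,0,-1,-2.2,100,-0.7],[0,0,0,-1,-2.2,100,-0.7],[0,0,0,-1,-2.2,100,-0.7],[0,0,0,-1,-2.2,100,-0.7],[0,0,0,-1,-2.2,100,-0.7],[0,0,0,-1,-2.2,100,-0.7]], "force": 15}}

```text
time_s: 23.0
ee_pos: [649.2, -208.9, 201.9]
ee_rot: [179.9, 0.1, 178.1]
force: [0.4, 5.3, 4.0]
gripper_width: 22.4
gripper_force: 15.0
```

```bash
python3 - <<'E'
from h import *
st=state();print(st['gripper_width'],st['force'],st['ee_rot'])
show([647.9,-209.1,199],PT(0))
# arc, tool axes relative to grip; lever angle from upright toward robot, start -3.5
H=np.array([643,131.5]);
for a in np.r_[5:86:10,85.1]:
    k=H+80*np.array([-np.sin(np.radians(a)),np.cos(np.radians(a))]);print(a,"dx %.1f dz %.1f"%(647.9-k[0],211.3-k[1]))
E
```

```text
22.433889429832533 [0.36263607 5.33568679 3.98741332] [1.79896221e+02 1.30795895e-01 1.78137075e+02]
shift [ 1.3 -0.2  2.9] turn [ 0.1   0.13 -0.03] now [ 649.2 -208.9  201.9] t 23.0
5.0 dx 11.9 dz 0.1
15.0 dx 25.6 dz 2.5
25.0 dx 38.7 dz 7.3
35.0 dx 50.8 dz 14.3
45.0 dx 61.5 dz 23.2
55.0 dx 70.4 dz 33.9
65.0 dx 77.4 dz 46.0
75.0 dx 82.2 dz 59.1
85.0 dx 84.6 dz 72.8
85.1 dx 84.6 dz 73.0
```

Emit:
{"op": "carry_out", "data": {"commands": [[0,0,0,5,0,-0.3,-0.7],[0,0,0,11.9,0,0.1,-0.7],[0,0,0,18.8,0,1,-0.7],[0,0,0,25.6,0,2.5,-0.7],[0,0,0,32.2,0,4.6,-0.7],[0,0,0,38.7,0,7.3,-0.7],[0,0,0,44.9,0,10.5,-0.7],[0,0,0,50.8,0,14.3,-0.7],[0,0,0,56.3,0,18.5,-0.7],[0,0,0,61.5,0,23.2,-0.7],[0,0,0,66.1,0,28.4,-0.7],[0,0,0,70.4,0,33.9,-0.7],[0,0,0,70.4,0,33.9,-0.7]]}}

```text
time_s: 24.3
ee_pos: [576.2, -206.7, 166.5]
ee_rot: [179.9, -0.2, 178.1]
force: [-2.6, 6.0, 0.5]
gripper_width: 23.0
gripper_force: 15.0
```

Emit:
{"op": "carry_out", "data": {"commands": [[0,0,0,3.7,0,5.9,-0.7],[0,0,0,6.8,0,12,-0.7],[0,0,0,9.2,0,18.5,-0.7],[0,0,0,11,0,25.2,-0.7],[0,0,0,12,0,32,-0.7],[0,0,0,12.5,0,38,-0.7],[0,0,0,12.5,0,38,-0.7],[0,0,0,12.5,0,38,-0.7]]}}

```text
time_s: 25.1
ee_pos: [563.2, -206.3, 127.4]
ee_rot: [179.9, -0.4, 178.1]
force: [-2.6, 5.0, -1.8]
gripper_width: 22.8
gripper_force: 15.0
```

```bash
python3 - <<'E'
from h import *
st=state();print(st['ee_pos'],st['gripper_width'],st['force'])
im=grab_frame("scene")[:,:,::-1]
cv2.imwrite("pics/sc_lev.png",im)
cv2.imwrite("pics/v10.png",cv2.resize(im[140:320,170:370],(660,594),interpolation=2))
E
```

```text
[ 563.21235882 -206.26463779  127.42149507] 22.8302665764263 [-2.60731129  4.95263294 -1.7634072 ]
```

Emit:
{"op": "carry_out", "data": {"commands": [[0,0,0,0,0,0,0],[0,0,0,0,0,0,0],[0,0,0,0,0,0,0],[0,0,0,0,0,0,0],[0,0,0,0,0,-30,0],[0,0,0,0,0,-80,0],[0,0,0,0,0,-130,0],[0,0,0,-40,60,-180,0],[0,0,0,-40,60,-180,0],[0,0,0,-40,60,-180,0],[0,0,0,-40,60,-180,0]]}}

```text
time_s: 26.25
ee_pos: [607.5, -149.2, 307.7]
ee_rot: [-179.9, -0.1, 178.2]
force: [0.0, 0.4, -1.2]
gripper_width: 46.0
gripper_force: 0.0
```

```bash
python3 g.py w7; python3 -c "
from h import *
cv2.imwrite('pics/sc7.png',grab_frame('scene')[:,:,::-1])"
```

```text
26.25 [ 607.46762505 -149.19076411  307.65009948] [-1.79902127e+02 -8.90763595e-02  1.78187314e+02] 2.5748612893626994
```

Emit:
{"op": "carry_out", "data": {"commands": [[0,0,0,0,150,0,0],[0,0,0,0,150,0,0],[0,0,0,0,150,0,0],[0,0,0,0,150,0,0],[0,0,0,0,150,0,0],[0,0,0,0,150,0,0]]}}

```text
time_s: 26.95
ee_pos: [611.9, -1.0, 306.9]
ee_rot: [-179.9, -0.2, 178.0]
force: [0.2, -0.2, 0.5]
gripper_width: 45.4
gripper_force: 0.0
```

```bash
python3 g.py w8; python3 - <<'E'
from h import *
import pickle
C={};U={}
s=cam("scene");ims={"sc":cv2.imread("pics/sc7.png")}
for n in("w7","w8"):
    st,im=pickle.load(open(n+".pkl","rb"));C[n]=cam("wrist",st);ims[n]=np.ascontiguousarray(im)
C["sc"]=s
for n,im in ims.items():
    hsv=cv2.cvtColor(im,cv2.COLOR_BGR2HSV);m=cv2.inRange(hsv,(0,170,50),(4,255,255))|cv2.inRange(hsv,(174,150,50),(180,255,255))
    k,l,st,ce=cv2.connectedComponentsWithStats(m);p=proj(C[n],[563,-206,138])[0]
    i=min((i for i in range(1,k) if st[i,4]>25),key=lambda i:np.hypot(*(ce[i]-p)));U[n]=ce[i];print(n,p.round(1),ce[i].round(1),st[i].tolist())
H=np.array([643,131.5])
for a,b in(("w7","w8"),("w7","sc"),("w8","sc")):
    k,e=meet(C[a],U[a],C[b],U[b]);v=np.array([k[0],k[2]])-H;print(a,b,k.round(1),round(e,1),"lever deg from upright",np.degrees(np.arctan2(-v[0],v[1])).round(1),"r",np.hypot(*v).round(1))
a=ims["w7"][0:260,60:460];b=ims["sc"][150:280,180:320]
cv2.imwrite("pics/v10.png",np.hstack([cv2.resize(a,(460,299)),cv2.resize(b,(322,299),interpolation=2)]))
E
```

```text
26.95 [611.94780473  -1.03303348 306.90258972] [-1.79900404e+02 -1.68233511e-01  1.78026125e+02] 0.7663999683962965
sc [240.4 182. ] [241.6 180.2] [238, 177, 8, 8, 48]
w7 [268.4 147.1] [267.9 144.3] [259, 135, 19, 20, 314]
w8 [136.2 148. ] [134.3 145.3] [123, 136, 24, 20, 373]
w7 w8 [ 559.7 -205.8  140.7] 0.0 lever deg from upright 83.7 r 83.8
w7 sc [ 559.4 -205.5  142.2] 0.4 lever deg from upright 82.7 r 84.3
w8 sc [ 559.6 -204.5  142.9] 0.1 lever deg from upright 82.2 r 84.1
```

View pics/v10.png

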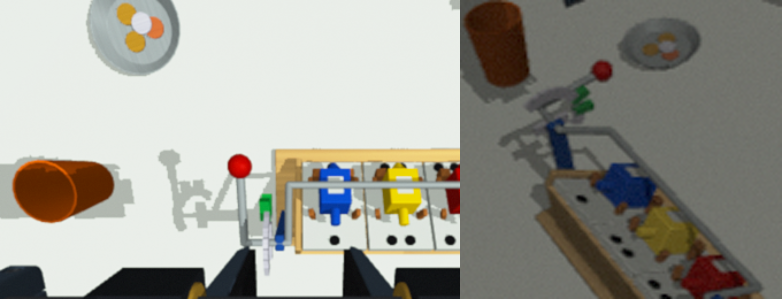

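The wrist view shows the bar over all three dreidels and the lever level (knob at (240,166)). From the knob chord, the joint is at about 93.3° against the 95.1° target, so I'll nudge the knob down about 2 mm with shut fingers.

```bash
python3 - <<'E'
from h import *
show([559.6,-205.8,175],PT(0))
E
```

```text
shift [  44.9 -206.1  132.5] turn [-0.08 -0.15 -0.18] now [612.   -1.2 307.1] t 27.0
```

Emit:
{"op": "carry_out", "data": {"commands": [[0,0,0,45,-206,0,-1],[0,0,0,45,-206,0,-1],[0,0,0,45,-206,0,-1],[0,0,0,45,-206,0,-1],[0,0,0,45,-206,0,-1],[0,0,0,45,-206,50,-1],[0,0,0,45,-206,100,-1],[0,0,0,45,-206,132,-1],[0,0,0,45,-206,132,-1],[0,0,0,45,-206,132,-1],[0,0,0,45,-206,132,-1]]}}

```text
time_s: 28.1
ee_pos: [561.9, -204.7, 178.4]
ee_rot: [-179.9, 0.2, 178.1]
force: [0.2, 0.4, 0.5]
gripper_width: 0.6
gripper_force: 0.0
```

Emit:
{"op": "carry_out", "data": {"commands": [[0,0,0,0,0,10,-1],[0,0,0,0,0,18,-1],[0,0,0,0,0,20,-1],[0,0,0,0,0,20,-1]]}}

```text
time_s: 28.5
ee_pos: [560.1, -203.7, 155.3]
ee_rot: [-180.0, -0.1, 178.1]
force: [0.6, 0.7, 0.2]
gripper_width: 1.0
gripper_force: 0.0
```

Emit:
{"op": "carry_out", "data": {"commands": [[0,0,0,0,-1.5,1,-1],[0,0,0,0,-1.5,2,-1],[0,0,0,0,-1.5,2.5,-1],[0,0,0,0,-1.5,2.5,-1]]}}

```text
time_s: 28.9
ee_pos: [560.3, -205.4, 153.3]
ee_rot: [-180.0, -0.1, 178.1]
force: [0.5, 0.4, -0.2]
gripper_width: 0.5
gripper_force: 0.0
```

Emit:
{"op": "carry_out", "data": {"commands": [[0,0,0,0,0,0.7,-1],[0,0,0,0,0,1.5,-1],[0,0,0,0,0,1.5,-1]]}}

```text
time_s: 29.2
ee_pos: [560.3, -205.4, 151.9]
ee_rot: [-179.9, -0.1, 178.1]
force: [0.1, -0.3, 1.3]
gripper_width: 0.7
gripper_force: 0.4
```

Emit:
{"op": "carry_out", "data": {"commands": [[0,0,0,0,0,0.7,-1],[0,0,0,0,0,1.4,-1],[0,0,0,0,0,2,-1],[0,0,0,0,0,2,-1]]}}

```text
time_s: 29.6
ee_pos: [560.2, -205.4, 149.7]
ee_rot: [-180.0, -0.1, 178.1]
force: [0.4, -0.1, 0.8]
gripper_width: 0.4
gripper_force: 0.5
```

Emit:
{"op": "carry_out", "data": {"commands": [[0,0,0,0,0,-40,-1],[0,0,0,0,0,-90,-1],[0,0,0,-45,56,-158,-1],[0,0,0,-45,56,-158,-1],[0,0,0,-45,56,-158,0],[0,0,0,-45,56,-158,0],[0,0,0,-45,56,-158,0]]}}

```text
time_s: 30.3
ee_pos: [606.3, -151.1, 305.9]
ee_rot: [-180.0, -0.3, 178.1]
force: [0.3, -0.7, 0.1]
gripper_width: 21.6
gripper_force: 0.0
```

```bash
python3 g.py w9
```

```text
30.3 [ 606.30607334 -151.11605163  305.90074429] [-179.97143671   -0.28491006  178.09949611] 0.6187148068114314
```

Emit:
{"op": "carry_out", "data": {"commands": [[0,0,0,0,150,0,0],[0,0,0,0,150,0,0],[0,0,0,0,150,0,0],[0,0,0,0,150,0,0],[0,0,0,0,150,0,0],[0,0,0,0,150,0,0]]}}

```text
time_s: 30.95
ee_pos: [611.9, -2.4, 306.9]
ee_rot: [-179.9, -0.2, 178.0]
force: [-0.1, -0.7, 0.7]
gripper_width: 45.6
gripper_force: 0.0
```

```bash
python3 g.py w10; python3 - <<'E'
from h import *
import pickle
C={};U={};W={}
for n in("w9","w10"):
    st,im=pickle.load(open(n+".pkl","rb"));C[n]=cam("wrist",st);im=np.ascontiguousarray(im)
    hsv=cv2.cvtColor(im,cv2.COLOR_BGR2HSV);m=cv2.inRange(hsv,(0,170,50),(4,255,255))|cv2.inRange(hsv,(174,150,50),(180,255,255))
    k,l,st,ce=cv2.connectedComponentsWithStats(m);p=proj(C[n],[560,-206,139])[0]
    i=min((i for i in range(1,k) if st[i,4]>25),key=lambda i:np.hypot(*(ce[i]-p)));U[n]=ce[i]
    for col,lo,hi in [("blue",(105,130,40),(128,255,255)),("yel",(22,150,70),(35,255,255)),("red",(0,170,60),(4,255,255))]:
        m=cv2.inRange(hsv,lo,hi);m[240:]=0;v,u=np.nonzero(m)
k,e=meet(C["w9"],U["w9"],C["w10"],U["w10"]);print(k.round(1),e.round(2))
d=np.array([k[0]-647.9,k[2]-211.3]);c=np.hypot(*d);h=np.sqrt(6400-c*c/4);nrm=np.array([-d[1],d[0]])/c
H=np.array([647.9,211.3])+d/2+nrm*h;v=np.array([k[0],k[2]])-H
print("hinge",H.round(1),"swing",np.degrees(2*np.arcsin(c/160)).round(1),"angle",np.degrees(np.arctan2(-v[0],v[1])).round(1),"target 85.1")
E
```

```text
30.95 [611.87279651  -2.37968782 306.85319503] [-1.79907711e+02 -1.73109967e-01  1.78035476e+02] 0.7225660754531744
[ 559.4 -205.9  137.5] 0.09
hinge [639.2 131.8] swing 92.1 angle 85.9 target 85.1
```

```bash
python3 -c "
from workcell import *
print(workorder.job_done())"
```

```text
the job is handed in; nothing more can be done
None
```

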